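Sort the sample containers into their bench trays

TASK

Clear the lab bench by sorting the five closed containers into the three grey trays: one slim tube in each bay of the divided tray, both squat round jars side by side in the long undivided tray, and the rectangular slide jar in the short tray. Stand each one upright flat on its tray's floor, set down gently rather than dropped, and leave the glass beaker and the small amber bottle standing where they are.

Things in the scene. Friction and masses are not known exactly. Their poses are not given: they have to be found in the camera images.
- tube_a_mid (a point): Slim white sample tube with a blue screw cap, standing upright on its flat foot on the table; round, 30 mm diameter (cap and body), 95 mm tall, about 60 g. The point is its centre, on its axis 47.5 mm above its foot; z is up. The two tubes are alike.
- tube_b_mid (a point): Slim white sample tube with a blue screw cap, standing upright on its flat foot on the table; round, 30 mm diameter (cap and body), 95 mm tall, about 60 g. The point is its centre, on its axis 47.5 mm above its foot; z is up. The two tubes are alike.
- jar_a_mid (a point): Squat white specimen jar with a blue screw lid, standing upright; round, 48 mm diameter, 64 mm tall, about 100 g. The point is its centre, on its axis 32 mm above its foot; z is up. The two jars are alike.
- jar_b_mid (a point): Squat white specimen jar with a blue screw lid, standing upright; round, 48 mm diameter, 64 mm tall, about 100 g. The point is its centre, on its axis 32 mm above its foot; z is up. The two jars are alike.
- slide_jar_mid (a point): Rectangular white slide-staining jar with a flat blue lid of the same outline, standing upright; 36 mm along its x, 60 mm along its y, 70 mm tall, about 150 g. The point is its centre, 35 mm above its foot; z is up. It may be turned up to 40 degrees about the vertical.
- bay_tray: Grey open tray for the tubes, with one cross wall (rim high) half-way along it: outside 80 mm across (x), 150 mm long (y). Its two bays are centred at y = +37 and -37 mm, each 72 (x) by 69 (y) mm inside. Origin: centre of its underside, on the table; z up. Floor and walls 4 mm thick, rims 15 mm above the table. Fixed, turned up to 15 degrees.
- long_tray: Grey open tray without any cross wall, the longest of the three: outside 80 mm across (x) by 170 mm long (y), inside 72 by 162 mm. Two jars fit side by side along y, for instance centred at y = +42 mm and y = -42 mm. For the jars. Origin: centre of its underside, on the table; z up. Floor and walls 4 mm thick, rims 15 mm above the table. Fixed, turned up to 15 degrees.
- short_tray: Grey open tray without any cross wall, the shortest of the three: outside 80 mm across (x) by 100 mm long (y), inside 72 by 92 mm. For the slide jar. Origin: centre of its underside, on the table; z up. Floor and walls 4 mm thick, rims 15 mm above the table. Fixed, turned up to 15 degrees.
- beaker_mid (a point): Small clear glass beaker, 48 mm diameter, 65 mm tall. Bystander standing among the things: it must stay upright where it is. The point is its centre, half-way up.
- amber_bottle_mid (a point): Small closed amber glass bottle with a black cap, 42 mm diameter, 80 mm tall. Bystander standing among the things: it must stay upright where it is. The point is its centre, half-way up. Unlisted: a rubber stopper 26 mm high and a flat timer 16 mm high lie among the things, of no matter; other equipment, up to 170 mm tall, stands over 0.75 m ahead of the robot or over 0.4 m to its sides.

How it is judged:
By the outcome, as a careful person would: the job done as asked, in the order asked, and still so for the second after the job is handed in, with the robot touching nothing.
It also fails if it takes over 134 s, if anything falls off the work surface, if the arm or the gripper's body presses on something with over 40 N, if the wrist force passes 120 N, or if a joint passes its speed limit or range.

ROBOT

A 6-joint arm with a two-finger parallel gripper is mounted at the origin on the work surface. World frame = base frame: x ahead of the robot, y to its left, z up, the work surface at z = 0. Lengths are in m, angles in rad, forces in N, time in s.
With the tool pointing down it reaches from about 0.275 to 0.875 m from the base axis. Payload 12.5 kg.
Tool frame: the origin (TCP) lies on the centre line of the jaws, within the pads' length; the fingertips stand r.finger_overhang ahead of it and the grasp point (between the pads) lies 3 mm ahead of it (r.finger_overhang is the distance from the TCP to the fingertips, in m); z points along the fingers, y is the direction in which the jaws open and shut (so a half turn about z gives the same grasp; the last joint's range is limited). The gripper opens to 85 mm and grips with 20 to 120 N. Pads are 22 mm wide; open, the fingers measure 114 mm over their backs; the gripper's body (76 mm by 85 mm) begins 54 mm behind the grasp point. The pads swing forward as they close: fully open they stand 13 mm farther back than shut.
Start: joints at [-1.371, 0.351, 1.652, -0, 1.139, -0.085], TCP at [0.155, -0.528, 0.221] pointing down, gripper open.
Joint ranges: [-2.75, 2.75], [-0.79, 2.1], [0.01, 2.65], [-1.57, 4.71], [0.07, 3.14], [-2.87, 2.87]. Speed limits (rad/s): [2.22, 2.22, 2.79, 3.14, 3.14, 3.14].

INTERFACE

Orientations are given as a unit quaternion [x, y, z, w].
In Python, from cell import r, optics gives the robot as it stands. The module is installed in compiled form; this text tells all that it offers. Calls block until the motion is done:
- r.move_to(position, orientation): joint-space move of the TCP to a pose.
- r.move_linear(position, rot=None, vel=0.15): straight line of the TCP; rot=None keeps the orientation; vel is the mean speed in m/s.
- r.set_joints(angles): joint-space move.
- r.set_gripper(opening, squeeze=None): opening from 0.0 (shut) to 1.0 (fully open); squeeze is the grip in N (None keeps the last); returns when the fingers have stopped.
- r.sleep(seconds).
- r.inverse_kinematics(position, orientation): joint angles nearest the present ones, or None.
- optics.get_image(name): name is "side" or "top" or "wrist"; returns a dict with "pixels" (400x640x3 uint8, red, green, blue), "depth" (400x640 float32, m along the optical axis (not along the pixel's ray), 0 where there is no reading), "fx", "fy", "cx", "cy" (pixels), "camera_from_world" (4x4, takes a point from world to camera coordinates); the wrist camera has in their place "mount" (4x4, takes a point from camera to tool coordinates, whose origin is the TCP and whose axes are the flange's). Camera axes: x right, y down, z forward; pixel columns grow to the right and rows downward; lengths in m; the calibration is good to about 2 mm. A picture is of the moment at which its call begins: read the wrist's pose just before it.
A pose or a line that the arm cannot do raises r.PlanningError and nothing moves.
- r.hand_in(): hands the job in, once; it reports no verdict.
Readings, each from a call of its own:
- r.current_t(): time.
- r.current_q(): joint angles.
- r.current_qvel(): joint speeds.
- r.current_effort(): joint torques, N m.
- r.current_tool_pos(): TCP position.
- r.current_ee_rot(): TCP orientation.
- r.current_contact_force(): force on the tool from outside, world axes, zero at the start.
- r.current_torque(): the same for the moment, N m.
- r.current_opening(): opening from 0.0 (shut) to 1.0 (fully open).
Only numpy, scipy, OpenCV 4.12 (cv2) and the standard library are available. Lean on these libraries where they do the work, as an engineer would, in place of code of your own. Each camera call takes 0.05 s, during which the arm holds its last target. There are 200 camera calls.

## Working session

There is one attempt and no reset: what is moved stays moved. The work goes in short steps, each a Python script; the robot and the scene stay as the last script left them, time stands still between calls to the robot, and variables do not carry over. Pictures are saved under pics/ and viewed, about 12 in all and at most 16, crops included, and the job is handed in when it is done.

```bash
mkdir -p pics; python3 - <<'E'
from cell import r, optics
import cv2,numpy as np,pickle
d={}
for n in("top","side"):
    i=optics.get_image(n); d[n]=i
    cv2.imwrite(f"pics/{n}0.png",i["pixels"][:,:,::-1])
    print(n,i["fx"],i["cx"],i["cy"],np.round(i["camera_from_world"],3).tolist())
pickle.dump(d,open("d.pkl","wb"))
print(r.finger_overhang,r.current_ee_rot(),r.current_t())
E
```

```text
top 515.7718694911164 324.0387804801441 201.34597809728842 [[0.011, -1.0, -0.016, 0.003], [-0.989, -0.009, -0.146, 0.523], [0.146, 0.017, -0.989, 1.344], [0.0, 0.0, 0.0, 1.0]]
side 366.9829090073117 320.932608463655 202.7066075668812 [[-0.951, -0.308, 0.006, 0.471], [-0.247, 0.752, -0.611, 0.146], [0.184, -0.583, -0.791, 0.848], [0.0, 0.0, 0.0, 1.0]]
0.022 [ 9.89878651e-01  1.41915491e-01 -2.73079167e-05 -4.98619771e-04] 0.1
```

View pics/top0.png

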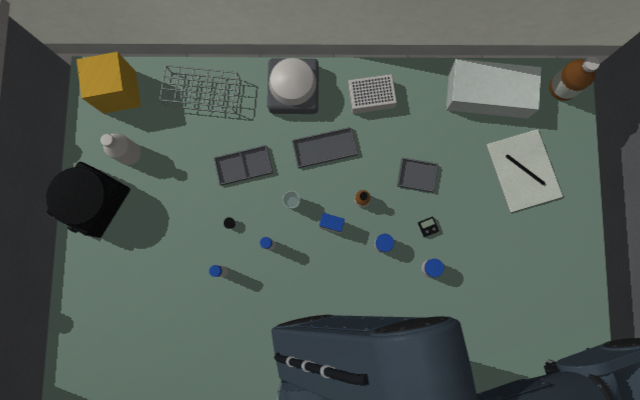

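View pics/side0.png

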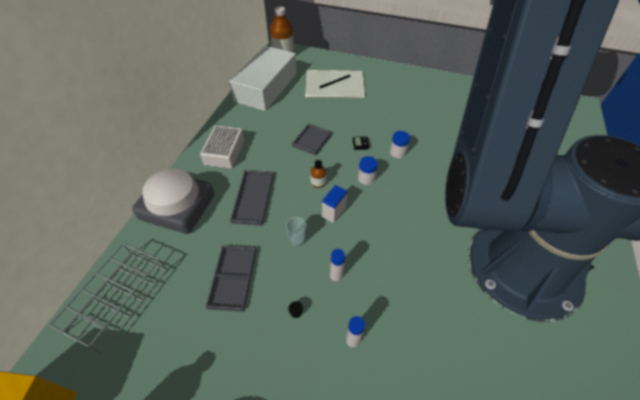

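The top view shows everything: tube caps at about (266,243) and (216,271), jars (385,243) and (433,268), and the slide jar at (332,222). The divided tray is at (244,166), the long tray (326,148), the short tray (418,176), the beaker (291,200) and the amber bottle (363,198). The timer is at (429,227) and the stopper at (229,223).

```bash
cat > h.py <<'E'
import numpy as np,cv2
def plane(i,uv,z,T=None):
    "world xy where pixels meet height z"
    T=np.linalg.inv(i["camera_from_world"]) if T is None else T
    uv=np.atleast_2d(np.asarray(uv,float))
    d=np.c_[(uv[:,0]-i["cx"])/i["fx"],(uv[:,1]-i["cy"])/i["fy"],np.ones(len(uv))]@T[:3,:3].T
    o=T[:3,3]; return (o+d*((z-o[2])/d[:,2])[:,None])[:,:2]
def rect_view(i,z,x0=.3,x1=.7,y0=-.35,y1=.35,s=1000,T=None):
    "rectified: up=+x, left=+y"
    C=i["camera_from_world"] if T is None else np.linalg.inv(T)
    K=np.array([[i["fx"],0,i["cx"]],[0,i["fy"],i["cy"]],[0,0,1]])
    H=K@np.c_[C[:3,0],C[:3,1],C[:3,2]*z+C[:3,3]]
    A=np.array([[0,-1/s,x1],[-1/s,0,y1],[0,0,1]])
    return cv2.warpPerspective(i["pixels"][:,:,::-1].copy(),np.linalg.inv(H@A),(int((y1-y0)*s),int((x1-x0)*s)),flags=cv2.INTER_CUBIC)
E
python3 - <<'E'
import pickle;from h import *
i=pickle.load(open("d.pkl","rb"))["top"]
p=i["pixels"].astype(int)
m=((p[:,:,2]>p[:,:,0]+60)&(p[:,:,2]>p[:,:,1]+40)).astype(np.uint8)
n,l,s,c=cv2.connectedComponentsWithStats(m)
for k in range(1,n):
    if s[k,4]<30: continue
    u=c[k]; z=.070 if 325<u[0]<340 else (.095 if u[0]<300 else .064)
    v,w=np.nonzero(l==k); q=plane(i,np.c_[w,v],z).astype(np.float32)*1000
    print(u.round(1),s[k,4],(plane(i,u,z)*1000).round(),[np.round(a,1) for a in cv2.minAreaRect(q)])
cv2.imwrite("pics/r.png",rect_view(i,.015))
E
```

```text
[331.4 221.8] 299 [[465. -12.]] [array([465.1, -12. ]), array([59. , 34.5]), np.float64(74.6)]
[384.5 242.4] 255 [[ 413. -150.]] [array([ 413.2, -150.2]), array([44.1, 44.2]), np.float64(89.8)]
[265.2 242.1] 99 [[409. 156.]] [array([409.2, 156.4]), array([25.4, 25.7]), np.float64(0.6)]
[433.8 267.4] 270 [[ 350. -277.]] [array([ 350.2, -276.9]), array([43.4, 46.5]), np.float64(0.6)]
[214.6 270.5] 106 [[336. 282.]] [array([335.6, 281.8]), array([27.5, 27.7]), np.float64(65.3)]
```

View pics/r.png

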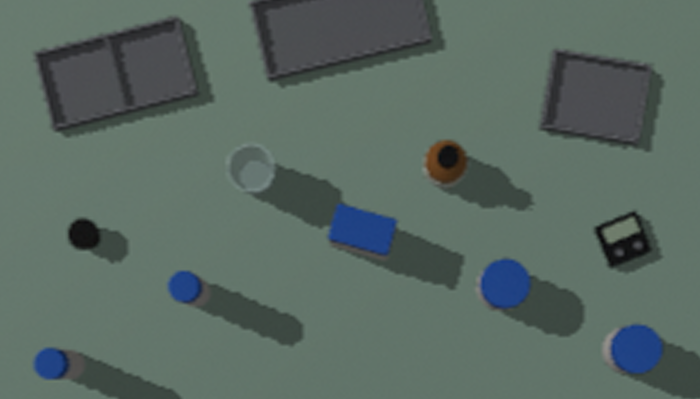

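```bash
cat >> h.py <<'E'
from cell import r, optics
from scipy.spatial.transform import Rotation as R
ZT=.20
def quat(th):
    c,s=np.cos(th),np.sin(th)
    return R.from_matrix(np.c_[[-s,c,0],[c,s,0],[0,0,-1]]).as_quat()
def go(x,y,z,th):
    "joint move, jaws along world angle th (mod pi), smaller wrist turn"
    c=[q for q in (r.inverse_kinematics([x,y,z],quat(t)) for t in(th,th+np.pi)) if q is not None]
    r.set_joints(min(c,key=lambda q:abs(q[5])))
def wrist_T(i):
    T=np.eye(4);T[:3,:3]=R.from_quat(r.current_ee_rot()).as_matrix();T[:3,3]=r.current_tool_pos()
    return T@np.asarray(i["mount"])
def blue(i,z,T):
    p=i["pixels"].astype(int)
    m=((p[:,:,2]>p[:,:,0]+60)&(p[:,:,2]>p[:,:,1]+40)).astype(np.uint8)
    n,l,s,c=cv2.connectedComponentsWithStats(m); out=[]
    for k in range(1,n):
        if s[k,4]>300:
            v,w=np.nonzero(l==k)
            out.append([np.round(a,1) for a in cv2.minAreaRect((plane(i,np.c_[w,v],z,T)*1000).astype(np.float32))])
    return out
def look(name,z):
    T0=r.current_tool_pos(); i=optics.get_image("wrist"); T=wrist_T(i)
    cv2.imwrite(f"pics/{name}.png",i["pixels"][:,:,::-1]); return i,T,blue(i,z,T)
def pick(x,y,th,g,opening=1.0):
    "g: grasp height above the foot"
    r.set_gripper(opening,40)
    r.move_linear([x,y,g+.003],vel=.2)
    r.set_gripper(0.0,40); o=r.current_opening()
    f0=r.current_contact_force()
    r.move_linear([x,y,ZT],vel=.2); print("grip",round(o,3),round(r.current_opening(),3),"t",round(r.current_t(),1))
def place(x,y,th,g,rel):
    go(x,y,ZT,th); f0=np.array(r.current_contact_force())
    z=g+.003+.004
    r.move_linear([x,y,z+.006],vel=.15)
    for dz in (.003,.002,.001,0,-.001,-.002):
        r.move_linear([x,y,z+dz],vel=.03); f=r.current_contact_force()[2]-f0[2]
        if f>3: break
    print("down dz",dz,"f",round(float(f),1)); r.set_gripper(rel); r.sleep(.2)
    r.move_linear([x,y,ZT],vel=.2); print("t",round(r.current_t(),1))
def tray(o,yaw,y):
    "tray-frame point (0,y) in world"
    return o[0]-np.sin(yaw)*y, o[1]+np.cos(yaw)*y
BAY=((.626,.232),np.radians(13.7)); LONG=((.6785,.0064),np.radians(12.8)); SHORT=((.603,-.2465),np.radians(-8.8))
E
python3 - <<'E'
from h import *
go(.409,.156,ZT,np.arctan2(.156,.409)); print(r.current_t())
i,T,b=look("w1",.095); print(b,np.round(i["mount"],3).tolist())
E
```

```text
2.6833
[[array([336.8, 284.7]), array([29.1, 27.1]), np.float64(20.9)], [array([408.6, 160.7]), array([27.6, 32.3]), np.float64(20.8)], [array([461.3,  22.8]), array([39.9, 34.2]), np.float64(77.5)]] [[0.0, -0.961, -0.276, 0.071], [1.0, 0.0, 0.001, 0.001], [-0.001, -0.276, 0.961, -0.153], [0.0, 0.0, 0.0, 1.0]]
```

View pics/w1.png

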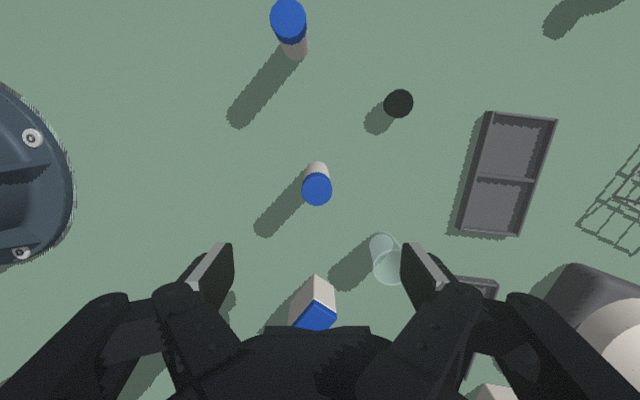

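The wrist view shows the tube cap under the gripper at (316,188), the tray at (488–556, 111–237), and the beaker at (385,258). This agrees with the top camera to within a few mm, so I'll pick and place.

```bash
python3 - <<'E'
from h import *
i=optics.get_image("wrist");print((plane(i,[(488,111),(556,120),(458,235),(521,237)],.015,wrist_T(i)).round(3)).tolist())
th=np.arctan2(.158,.409)
pick(.409,.158,th,.06)
place(*tray(*BAY,-37e-3),BAY[1],.06,.75)
i,T,b=look("w2",.099); print(b)
t=optics.get_image("top"); cv2.imwrite("pics/r2.png",rect_view(t,.015,x0=.28,x1=.78))
E
```

```text
[[0.568, 0.298], [0.647, 0.318], [0.61, 0.149], [0.689, 0.176]]
grip 0.336 0.336 t 5.2
down dz 0 f 6.6
t 9.6
[[array([366. , 282.3]), array([24. , 17.5]), np.float64(86.4)], [array([634.2, 198.8]), array([28.9, 31.8]), np.float64(13.7)]]
```

View pics/w2.png

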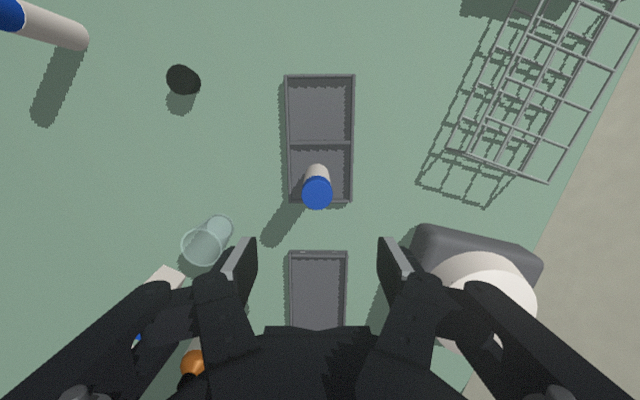

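Tube A stands upright in the lower bay: cap at (317,193), bay rows 145–203. Next is tube B, plus a check of the long tray.

```bash
python3 - <<'E'
from h import *
th=np.arctan2(.283,.336)
go(.336,.283,ZT,th)
i,T,b=look("w3",.095); print(b)
pick(.336,.283,th,.06)
place(*tray((.627,.233),BAY[1],37e-3),BAY[1],.06,.75)
# look at the long tray from above, stood back towards the base
go(.62,.0,.27,0.); i,T,b=look("w4",.099); print(b)
cv2.imwrite("pics/r3.png",rect_view(i,.015,x0=.5,x1=.85,y0=-.2,y1=.35,T=T))
E
```

```text
[[array([335. , 286.5]), array([27.6, 31.3]), np.float64(40.0)]]
grip 0.339 0.338 t 13.5
down dz 0 f 4.9
t 18.0
[[array([479.9,  -2.3]), array([55.9, 33.2]), np.float64(74.2)], [array([ 440.2, -121.8]), array([50.4, 41.9]), np.float64(42.8)]]
```

View pics/r3.png

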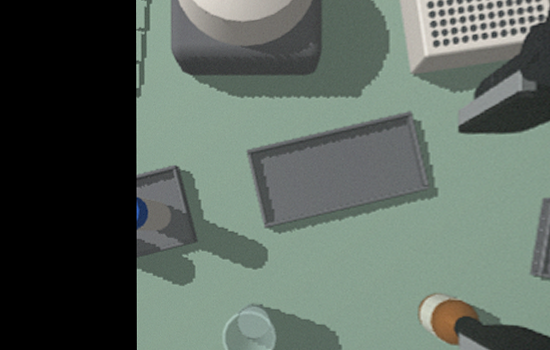

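View pics/r2.png

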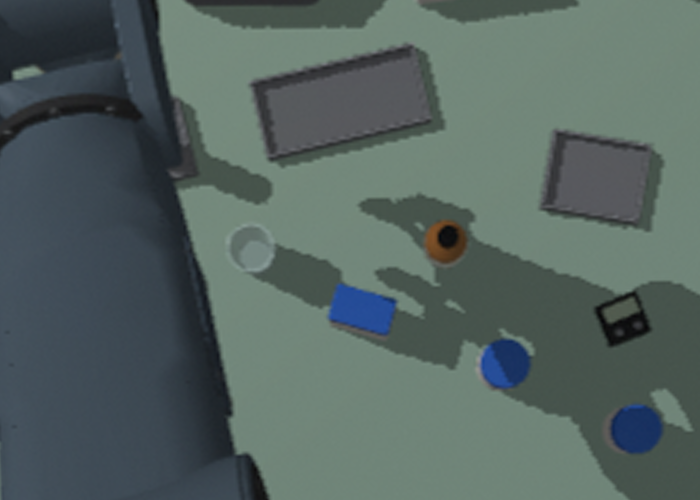

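The long tray's corners in the rectified wrist view are (249,152), (411,113), (429,188) and (267,227), which puts its centre at (0.679, 0.009) and matches the top view. The unit behind it starts at about x = 0.77, so partial jaw opening is safe there. Jars next.

```bash
python3 - <<'E'
from h import *
L=((.679,.009),LONG[1])
for n,(x,y),ty in(("w5",(.413,-.150),.042),("w6",(.350,-.277),-.042)):
    th=np.arctan2(y,x); go(x,y,ZT,th)
    i,T,b=look(n,.064); print(b)
    c=min(b,key=lambda k:np.hypot(k[0][0]/1e3-x,k[0][1]/1e3-y))[0]/1000
    if np.hypot(c[0]-x,c[1]-y)>.012: print("disagree",c); break
    x,y=(x+c[0])/2,(y+c[1])/2
    pick(x,y,th,.04)
    place(*tray(*L,ty),L[1],.04,.80)
i,T,b=look("w7",.068); print(b)
E
```

```text
[[array([465.3, -12.4]), array([52.6, 36.1]), np.float64(74.1)], [array([ 414.5, -147.2]), array([47.8, 45.7]), np.float64(70.1)], [array([ 352.4, -271.2]), array([56.6, 45.5]), np.float64(70.1)]]
grip 0.541 0.534 t 22.9
down dz 0 f 9.7
t 27.8
[[array([ 351.8, -275. ]), array([48.9, 45.6]), np.float64(50.5)]]
grip 0.539 0.538 t 32.1
down dz 0 f 10.6
t 37.3
[[array([670.4,  49.8]), array([46.1, 46.3]), np.float64(12.8)], [array([467.8, -10. ]), array([61.3, 40.6]), np.float64(74.4)], [array([689.2, -30.7]), array([46.9, 48.1]), np.float64(12.8)]]
```

View pics/w7.png

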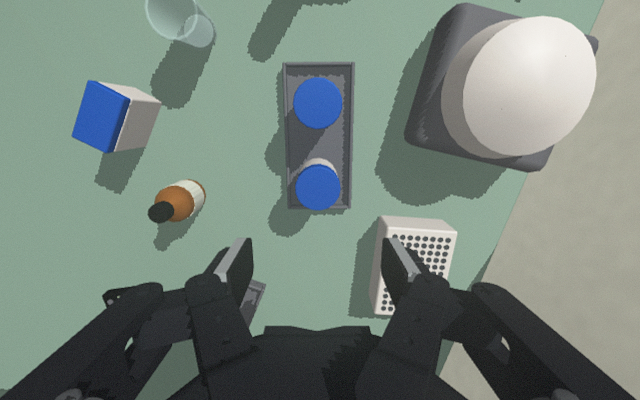

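Both jars stand in the long tray, with lids at (318,103) and (318,188). The slide jar is next.

```bash
python3 - <<'E'
from h import *
th=np.radians(-15.4); x,y=.466,-.012
go(x,y,ZT,th); i,T,b=look("w8",.070); print(b)
pick(x,y,th,.042,.85)
place(.603,-.247,SHORT[1],.042,.7)
i,T,b=look("w9",.074); print(b)
r.set_joints([-1.371,.351,1.652,0,1.139,-.085])
for n in("top","side"):
    t=optics.get_image(n)
    if n=="top": cv2.imwrite("pics/rf.png",rect_view(t,.015,x0=.38,x1=.78))
    else: cv2.imwrite("pics/sf.png",cv2.resize(t["pixels"][90:340,180:440,::-1],None,fx=2.3,fy=2.3,interpolation=cv2.INTER_CUBIC))
print(r.current_t())
E
```

```text
[[array([667. ,  50.2]), array([50.9, 48.2]), np.float64(17.6)], [array([686.2, -28.8]), array([47.8, 53.2]), np.float64(21.1)], [array([466.3,  -9.3]), array([59.6, 34.8]), np.float64(74.7)]]
grip 0.41 0.409 t 40.8
down dz 0 f 8.8
t 45.4
[[array([ 602.4, -244.4]), array([59.7, 35.3]), np.float64(81.2)]]
47.475
```

View pics/rf.png

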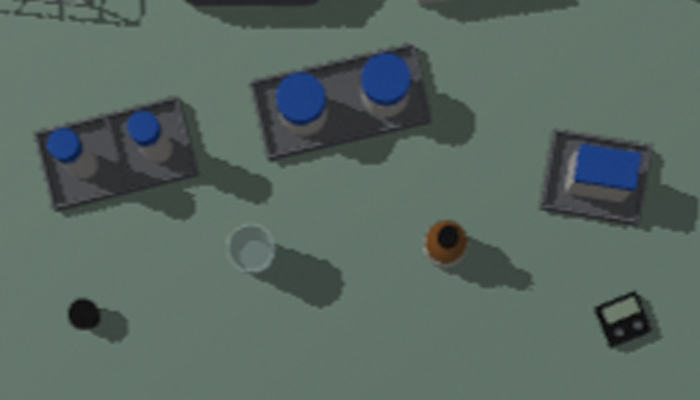

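View pics/sf.png

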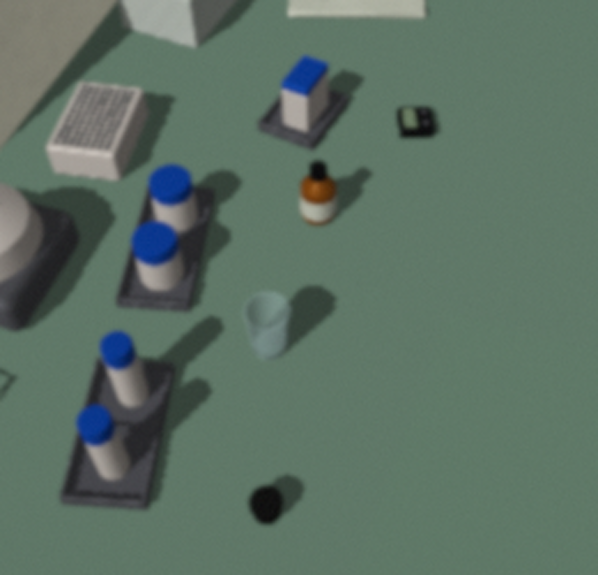

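View pics/w9.png

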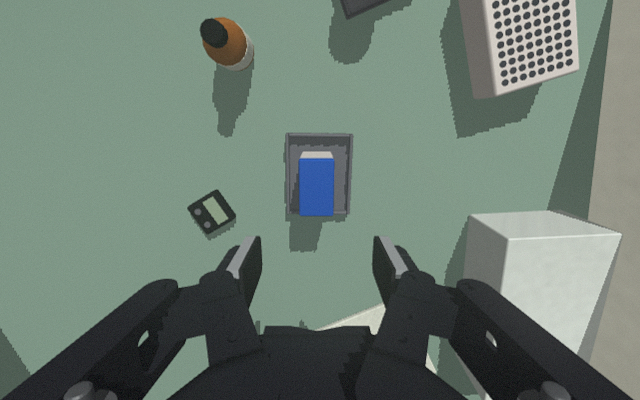

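Every container stands upright in its tray. In the final top view the beaker at (250,248) and the amber bottle at (446,242) haven't moved, and the arm is clear.

```bash
python3 -c "
from cell import r
r.hand_in();print(r.current_t())"
```

```text
the job is handed in; nothing more can be done
the job is handed in; nothing more can be done
```

I sorted all five containers and handed the job in at about 47.5 s of the 134 s allowed. The order was the tubes into the two bays, then both jars into the long tray, then the slide jar into the short tray. Each was lowered in 1 to 3 mm steps until it met the tray floor (contact 5–11 N), then released.

The last top, side and wrist pictures show all five upright inside their trays. The beaker and amber bottle are at their original spots, and the arm is back at its start pose touching nothing. The top and wrist cameras differed by up to about 5 mm, well within what the fits needed. No check failed.

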